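# Reassemble the washed citrus press: seat the cone, then cover it

### The arm

A 6-joint arm with a two-finger parallel gripper is mounted at the origin on a cart in front of the work surface, level with it; the furniture and walls round the work are solid. World frame = base frame: x ahead of the robot, y to its left, z up, the work surface at z = 0. Lengths are in mm, angles in rad, forces in N, time in s.
With the tool pointing down it reaches from about 350 to 775 mm from the base axis. Payload 7.3 kg.
Tool frame: the origin (TCP) lies midway between the tips of the shut fingers; the grasp point (between the pads) lies 19 mm behind it; z points along the fingers, x is the direction in which the jaws open and shut, and the axes are right-handed (so a half turn about z gives the same grasp; the last joint's range is limited). The gripper opens to 92 mm and grips with 3 to 60 N. Pads are 19 mm wide; open, the fingers measure 130 mm over their backs; the gripper's body (75 mm by 190 mm) begins 47 mm behind the grasp point.
Start: joints at [1.031, 0.342, 1.524, -0, 1.275, -0.146], TCP at [201.432, 484.844, 188.941] pointing down, gripper open.
Joint ranges: [-2.53, 2.53], [-0.77, 2.02], [0.04, 2.7], [-1, 4.14], [0.28, 2.66], [-3.11, 3.11]. Speed limits (rad/s): [2.57, 2.57, 3.14, 3.14, 3.14, 3.14].

### API

Orientations are given as [roll, pitch, yaw] about the fixed x, y, z axes, in that order (R = Rz(yaw) Ry(pitch) Rx(roll)).
In Python, from plant import bot gives the robot as it stands.
- The arm moves only by the shell command python3 -m pendant 'ROWS' [OPENING]. ROWS is JSON, a list of rows, each an object with "linear": the shift along the world's x, y, z in mm, a list of three; "twist": the turn about the world's z in degrees. In form: [{"linear": [x, y, z], "twist": twist}, ...]. A call has 1 to 20 rows; each row is the pose to reach, as a shift and turn from the pose commanded when the call began; what a row does not reach only later rows make up. A row lasts 1/8 s, in which the tool goes at most 62.5 mm and 10.7 degrees, less where a joint would pass 70% of its speed; a pose out of reach is approached as far as the arm can. A call with a gripper value outside its range is refused whole. OPENING is the closure in counts, from 0 (fully open) to 255 (shut), set as the call begins (- or left out, the last holds). The fingers move at their own pace and stop on an object; the grip force is fixed at half the most. Time passes only in rows, so rows that repeat a pose let the fingers close. It gives the time, the measured TCP pose, the force and the opening at its end, in the units of the state.
- bot.get_obs(): the state, without advancing time (a new reading comes with each control period).
- bot.capture(name): name is "scene" or "side" or "wrist"; returns a dict with "frame" (400x640x3 uint8, blue, green, red), "z_map" (400x640 float32, mm along the optical axis (not along the pixel's ray), 0 where there is no reading), "fx", "fy", "cx", "cy" (pixels), "rvec" (rotation vector, rad) and "tvec" (3), from world to camera coordinates, as OpenCV has them. Camera axes: x right, y down, z forward; pixel columns grow to the right and rows downward; lengths in mm; the calibration is good to about 2 mm. The wrist camera is an equidistant fisheye: a pixel r from the principal point sees the ray r / f radians off the axis. A picture is of the moment at which its call begins.
- bot.close_job(): hands the job in, once; it reports no verdict.
The state is a dict: "time": time; "joint_positions": joint angles; "dq": joint speeds; "tau": joint torques, N m; "tool_pos": TCP position; "tcp_rot": TCP orientation; "contact_force": force on the tool from outside, world axes, zero at the start; "moment": the same for the moment, N m; "grip_width": finger opening in mm.
Only numpy, scipy, OpenCV 4.12 (cv2) and the standard library are available. Lean on these libraries where they do the work, as an engineer would, in place of code of your own. Each camera call takes 0.05 s, during which the arm holds its last target. There are 200 camera calls.

### The job

Put the citrus press back together after washing up. Lower the orange cone into the tube in the middle of its bowl and turn it under light pressure until its socket drops over the square drive shaft hidden in the tube, so that it sits fully home; never force it. Then gently set the clear dust cover squarely over it on the bowl, and leave the glass and everything else where they stand.

Things in the scene. Friction and masses are not known exactly. Their poses are not given: they have to be found in the camera images.
- press: Electric citrus press, fixed: round steel housing 126 mm across, grey juice bowl 140 mm across on top, spout to its own -x. Origin at the centre of the underside, on the worktop, z up. A vertical tube stands in the middle of the bowl; hidden in the tube is the square black drive shaft that carries the cone.
- chimney_mouth (a point): Centre of the mouth of the press's tube, 139 mm above the worktop; z up. The tube is 42.4 mm in inside diameter, flared like a funnel to 51 mm in its topmost 8 mm, 58 mm across outside at the mouth. The highest part of the bare press.
- drive_stop (a point): Hidden stop, on the tube's axis, 96 mm above the worktop, 43 mm below the mouth: a round shoulder on which the stem's foot ends. From it the square shaft, 20 x 20 mm, flat-topped, rises 14 mm. The shaft rests at an unknown angle, not square to the press (point axes are the press's); the motor holds it, it turns only against about 0.25 N m. Unless the squares line up to about 5 degrees, the cone stops 14 mm too high.
- shoulder (a point): Centre of the bowl's flat shoulder, on the axis, 124 mm above the worktop. The shoulder reaches from 61 to 70 mm from the axis; inside it a collar, 122 mm outside diameter, rises 10 mm higher. The dust cover goes over the collar and stands on the shoulder.
- cone: Orange plastic squeezing cone, 97 mm tall, about 90 g, loose, standing upright on its stem. Origin at the centre of the stem's foot, z along its axis to the tip, x and y square to its socket's flats. Stem: 40 mm diameter, 45 mm long, blind square socket 22 x 22 mm, 20 mm deep, in its foot. Flange 72 mm diameter, 45 to 50 mm up. Above it a ribbed bulb. Home, the flange is 2 mm above the tube's mouth.
- cone_grip (a point): Point on the cone's axis inside the ribbed bulb, 71 mm above the stem's foot (21 mm above the flange, 26 mm below the tip): the place to grip. The bulb is 48 mm in diameter with upright sides from 50 to 78 mm above the foot, rounded above. Axes as the cone's.
- cone_foot (a point): Centre of the open lower end of the cone's stem; axes as the cone's.
- cover: Clear plastic dust cover with dark rim band and black knob, about 160 g, loose, standing rim down on the worktop: 136 mm across, 77 mm tall without its knob; inside 129 mm across and 73.5 mm high. Origin at the centre of the rim, z up. It goes over the bowl's collar with 3 mm to spare all round, and comes down fully only if the cone is home.
- cover_knob (a point): Point on the axis of the cover's knob, 97 mm above the rim: the place to grip. The knob is 24 mm in diameter from 81 to 103 mm above the rim and ends at 106 mm; the cover's flat top is at 77 mm.
- cover_rim (a point): Centre of the cover's lower rim.
- glass: Clear drinking glass, 81 mm across, 91 mm tall, standing under the spout of the press; origin at the centre of its foot. To be left alone.
- mug: White mug, 84 x 115 mm, 89 mm tall, standing behind the press; origin at its underside. To be left alone.
- lemon_a: Loose lemon, 71 x 53 mm, behind the press; origin at its underside. To be left alone.
- lemon_b: Loose lemon, 72 x 57 mm, behind the press; origin at its underside. To be left alone.

How it is judged:
By the outcome, as a careful person would: the job done as asked, in the order asked, and still so for the second after the job is handed in, with the robot touching nothing.
It also fails if it takes over 70 s, if anything falls off the work surface, if the arm or the gripper's body presses on something with over 40 N, if the wrist force passes 120 N, or if a joint passes its speed limit or range.

## Working session

There is one attempt and no reset: what is moved stays moved. The work goes in short steps, Python scripts to look and compute and a shell command to move; the robot and the scene stay as the last step left them, time stands still between calls to the robot, and variables do not carry over. Pictures are saved under pics/ and viewed, about 8 in all and at most 12, crops included, and the job is handed in when it is done.

```bash
mkdir -p pics; ls; cat > h.py <<'E'
import cv2,numpy as np
from plant import bot
def cap(n,name=None):
    c=bot.capture(n)
    if name: cv2.imwrite(f'pics/{name}.png',c['frame'])
    return c
def w(c,u,v,z=None,height=None):
    R=cv2.Rodrigues(np.array(c['rvec'],float))[0];t=np.array(c['tvec'],float).ravel()
    d=np.array([(u-c['cx'])/c['fx'],(v-c['cy'])/c['fy'],1.])
    if height is not None:
        o=-R.T@t;r=R.T@d;return o+r*(height-o[2])/r[2]
    if z is None: z=c['z_map'][int(v),int(u)]
    return R.T@(d*z-t)
def cloud(c):
    R=cv2.Rodrigues(np.array(c['rvec'],float))[0];t=np.array(c['tvec'],float).ravel()
    v,u=np.mgrid[:400,:640];z=c['z_map']
    P=np.stack([(u-c['cx'])/c['fx']*z,(v-c['cy'])/c['fy']*z,z],-1)
    W=(P-t)@R; W[z<=0]=np.nan
    return W
E
python3 - <<'E'
from h import *
a=cap('scene');b=cap('side')
cv2.imwrite('pics/a.png',a['frame']);cv2.imwrite('pics/b.png',b['frame'])
import pickle;pickle.dump((a,b),open('ab.pkl','wb'))
print(bot.get_obs())
E
```

```text
pics
{'time': 0.1, 'joint_positions': array([ 1.03100149e+00,  3.42643653e-01,  1.52491113e+00, -2.24285958e-05,
        1.27537700e+00, -1.46006069e-01]), 'dq': array([ 1.87869109e-03, -2.81433964e-03, -3.34645112e-03, -1.24209829e-03,
       -4.89852418e-04, -1.76106857e-05]), 'tau': array([ 9.89462606e-04, -4.32005095e+01, -2.44693565e+01,  7.18615344e-02,
        5.25907287e-02,  3.40650260e-06]), 'tool_pos': array([201.21759993, 484.47284312, 188.3229783 ]), 'tcp_rot': array([-3.14141905e+00,  1.32800073e-03,  1.17701422e+00]), 'contact_force': array([ 0.02465155,  0.29663862, -0.39748173]), 'moment': array([-0.00878708, -0.00431684,  0.00232259]), 'grip_width': 91.78501851405518}
```

View pics/a.png

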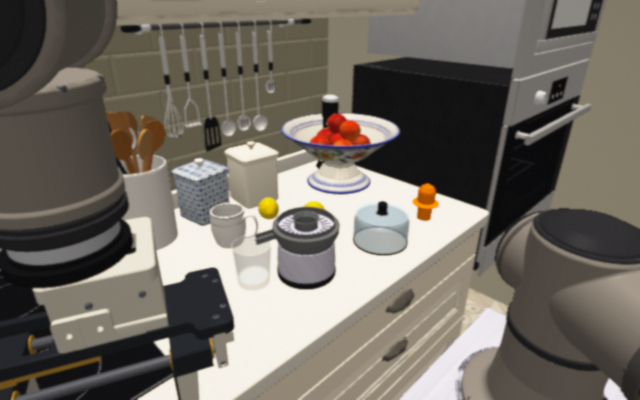

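View pics/b.png

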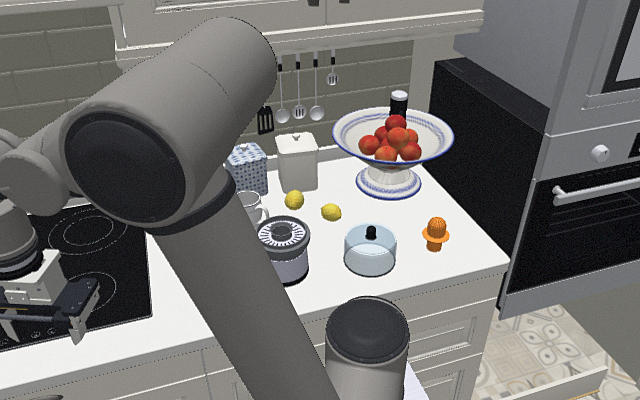

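Scene: press at about (307,240), cover (381,228) with knob (382,208), cone (427,202). Side: press (282,250), cover (370,250), cone (436,233), partly hidden by nothing. Now measure from depth.

```bash
cat >> h.py <<'E'
from scipy.optimize import least_squares
def circ(P,r=None):
    P=P[:,:2]
    if r: f=lambda p:np.hypot(*(P-p).T)-r; x0=P.mean(0)
    else: f=lambda p:np.hypot(*(P-p[:2]).T)-p[2]; x0=[*P.mean(0),30]
    return least_squares(f,x0,loss='soft_l1').x.round(1)
E
python3 - <<'E'
from h import *;import pickle
for n,c in zip('ab',pickle.load(open('ab.pkl','rb'))):
    W=cloud(c);f=c['frame'].astype(int);v,u=np.mgrid[:400,:640]
    print(n,'cam',(-cv2.Rodrigues(c['rvec'])[0].T@np.ravel(c['tvec'])).round())
    org=(f[...,2]>150)&(f[...,0]<60)&(f[...,1]<160)&(f[...,1]>50)
    box=(u>405)&(u<460)&(v>175)&(v<260)
    m=org&box;P=W[m];P=P[~np.isnan(P[:,0])]
    print('cone n',len(P),P.min(0).round(),P.max(0).round())
    B=P[(P[:,2]>54)&(P[:,2]<76)];print(' bulb r24',circ(B,24),len(B)); 
    F=P[(P[:,2]>6)&(P[:,2]<40)];print(' stem r20',circ(F,20),len(F))
    pb=((u>250)&(u<345)&(v>195)&(v<290)) if n=='a' else ((u>262)&(u<315)&(v>210)&(v<290))
    P=W[pb];P=P[~np.isnan(P[:,0])]
    H=P[(P[:,2]>15)&(P[:,2]<85)];print('press housing r63',circ(H,63),len(H))
    H=P[(P[:,2]>136)&(P[:,2]<143)];print('mouth ring',H.mean(0),H.min(0),H.max(0),len(H))
    kb=((u>372)&(u<392)&(v>198)&(v<220)) if n=='a' else ((u>362)&(u<380)&(v>222)&(v<245))
    m=kb&(f.sum(-1)<120);P=W[m];P=P[~np.isnan(P[:,0])];print('knob',len(P),np.median(P,0),P[:,2].min(),P[:,2].max())
    K=P[(P[:,2]>82)&(P[:,2]<104)];print(circ(K,12) if len(K) else '', 'ray', w(c,u[m].mean(),v[m].mean(),height=94))
E
```

```text
a cam [-75. 534. 544.]
cone n 541 [ 404. -585.   -1.] [ 549. -349.   98.]
 bulb r24 [ 439.  -386.2] 129
 stem r20 [ 438.4 -385.5] 118
press housing r63 [487.6  29.1] 3088
mouth ring [477.66806758  20.51488062 137.72297365] [447.49888813  -6.34309101 136.04973925] [504.1880182   49.11983274 140.43954371] 108
knob 74 [ 440.72347308 -194.36509087   93.90324019] 80.57671444762784 106.18405529163391
[ 448.1 -202.7] ray [ 441.16519478 -194.90439057   94.        ]
b cam [-487.  231.  908.]
cone n 204 [ 401. -422.   16.] [ 466. -355.  101.]
 bulb r24 [ 436.5 -387.5] 11
 stem r20 [ 438.2 -410.4] 1
press housing r63 [478.1  17.6] 725
mouth ring [477.59114844  13.97866563 138.69514727] [414.71729316 -41.66515855 136.0510322 ] [534.05681085  64.07871041 142.33404525] 152
knob 108 [ 440.54310539 -203.42377995   99.4467623 ] 77.71035945133062 111.43161136660034
[ 448.6 -206.1] ray [ 445.28697844 -205.35100547   94.        ]
```

```bash
python3 -m pendant '[{"linear":[200,-180,100],"twist":0},{"linear":[200,-180,100],"twist":0},{"linear":[200,-180,100],"twist":0},{"linear":[200,-180,100],"twist":0},{"linear":[200,-180,100],"twist":0},{"linear":[276,-465,100],"twist":0},{"linear":[276,-465,100],"twist":0},{"linear":[276,-465,100],"twist":0},{"linear":[276,-465,100],"twist":0},{"linear":[276,-465,100],"twist":0},{"linear":[276,-465,100],"twist":0}]' 0
python3 - <<'E'
from h import *
c=cap('wrist','w1');import pickle;pickle.dump(c,open('w1.pkl','wb'))
print({k:c[k] for k in ('fx','fy','cx','cy')},(-cv2.Rodrigues(c['rvec'])[0].T@np.ravel(c['tvec'])).round(),c['z_map'][200,320])
E
```

```text
time: 1.48
tool_pos: [477.7, 17.2, 288.3]
tcp_rot: [-3.141, 0.001, 1.172]
contact_force: [-1.5, -0.7, 0.6]
grip_width: 91.6
{'fx': 309.70691628693146, 'fy': 309.70691628693146, 'cx': 324.14728956482014, 'cy': 203.48319904809946} [413.  44. 483.] 358.65897
```

View pics/w1.png

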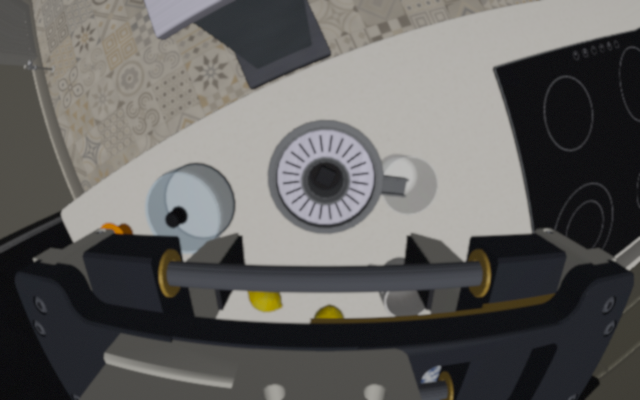

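Wrist: bowl/tube centre about (325,178), knob (177,216). Enlarge the tube for its centre and possibly the shaft's angle.

```bash
cat >> h.py <<'E'
def fe(c,u,v,height):
    R=cv2.Rodrigues(np.array(c['rvec'],float))[0];t=np.array(c['tvec'],float).ravel()
    x=(u-c['cx'])/c['fx'];y=(v-c['cy'])/c['fy'];r=np.hypot(x,y)+1e-12
    d=np.array([x/r*np.sin(r),y/r*np.sin(r),np.cos(r)])
    o=-R.T@t;q=R.T@d;return o+q*(height-o[2])/q[2]
def fp(c,p):
    R=cv2.Rodrigues(np.array(c['rvec'],float))[0];p=R@np.array(p,float)+np.ravel(c['tvec'])
    s=np.hypot(p[0],p[1]);th=np.arctan2(s,p[2])/s
    return np.array([c['cx']+c['fx']*th*p[0],c['cy']+c['fy']*th*p[1]])
E
python3 - <<'E'
from h import *;import pickle
c=pickle.load(open('w1.pkl','rb'))
print('mouth',fe(c,325,178,139).round(1),'knobtop',fe(c,177,216,106).round(1))
im=c['frame'][145:211,290:358].astype(float)
im=np.clip(im*3,0,255).astype(np.uint8)
cv2.imwrite('pics/w1c.png',cv2.resize(im,None,fx=8,fy=8,interpolation=cv2.INTER_CUBIC))
E
```

```text
mouth [471.8  20.  139. ] knobtop [ 444.8 -190.6  106. ]
```

View pics/w1c.png

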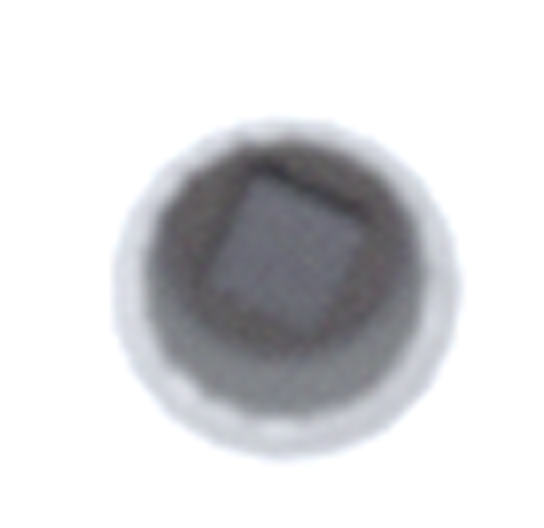

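The crop shows the shaft: corners at crop (258,178), (362,235), (308,330), (208,275); mouth circle centre (287,289).

```bash
python3 - <<'E'
from h import *;import pickle
c=pickle.load(open('w1.pkl','rb'))
g=lambda x,y,h:fe(c,290+x/8-.45,145+y/8-.45,h)
print('mouth',g(287,289,139)); print([g(x,y,139)[:2].round(1) for x,y in((113,289),(460,289),(287,118),(287,460))])
K=np.array([g(x,y,110)[:2] for x,y in((258,178),(362,235),(308,330),(208,275))]);print(K.round(1),K.mean(0))
e=np.roll(K,-1,0)-K;print(np.hypot(*e.T),np.degrees(np.arctan2(e[:,1],e[:,0]))%90)
# bowl outline (plastic outer edge): collar in wrist depth
print('knob',fe(c,177,216,100), 'TCP proj',fp(c,bot.get_obs()['tool_pos']))
E
```

```text
mouth [474.84519222  19.286107   139.        ]
[array([465.3,  -3.4]), array([484.3,  41.9]), array([452.4,  28.7]), array([497.9,   9.6])]
[[462.5  19.8]
 [476.8  31. ]
 [487.3  17.7]
 [473.4   6.9]] [474.99496992  18.83206125]
[18.12558102 16.9598524  17.58636805 16.86345742] [38.17321966 38.2543268  37.82853545 40.08827403]
knob [ 445.30055507 -194.33780765  100.        ] TCP proj [326.97366614 227.41172331]
```

```bash
python3 -m pendant '[{"linear":[-40,-403,-90],"twist":0},{"linear":[-40,-403,-90],"twist":0},{"linear":[-40,-403,-90],"twist":0},{"linear":[-40,-403,-90],"twist":0},{"linear":[-40,-403,-90],"twist":0},{"linear":[-40,-403,-90],"twist":0},{"linear":[-40,-403,-90],"twist":0},{"linear":[-40,-403,-90],"twist":0},{"linear":[-40,-403,-90],"twist":0}]'
python3 - <<'E'
from h import *
c=cap('wrist');import pickle;pickle.dump(c,open('w2.pkl','wb'))
im=c['frame'].copy()
for h in (0,50,97):
    p=fp(c,[438.5,-386,h]);print(h,p); cv2.circle(im,tuple(int(round(x)) for x in p),2,(255,0,0),-1)
cv2.imwrite('pics/w2.png',im)
f=c['frame'].astype(int);m=(f[...,2]>140)&(f[...,0]<70)&(f[...,1]<170);v,u=np.nonzero(m);print(u.min(),u.max(),v.min(),v.max())
E
```

```text
time: 2.65
tool_pos: [438.1, -381.5, 199.0]
tcp_rot: [-3.141, -0.001, 1.178]
contact_force: [0.0, 0.7, -0.2]
grip_width: 92.1
0 [321.23129112 177.42746124]
50 [320.86850328 185.44913729]
97 [320.4240425  195.33246824]
159 489 155 399
```

View pics/w2.png

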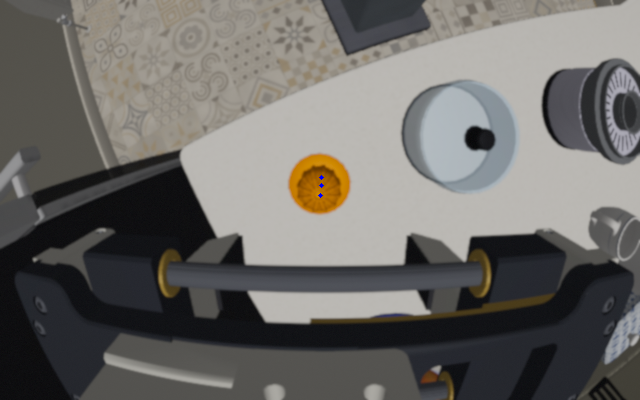

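```bash
python3 - <<'E'
from h import *;import pickle
c=pickle.load(open('w2.pkl','rb'))
f=c['frame'].astype(int);m=((f[...,2]>120)&(f[...,0]<90)&(f[...,2]-f[...,0]>80)).astype(np.uint8);m[:,:280]=0;m[:,360:]=0;m[:140]=0;m[220:]=0
cs=max(cv2.findContours(m,0,1)[0],key=cv2.contourArea);e=cv2.fitEllipse(cs);print(e,fe(c,*e[0],50))
print(circ(np.array([fe(c,*p[0],50) for p in cs])))
E
python3 -m pendant '[{"linear":[0,-4,-40],"twist":0},{"linear":[0,-4,-40],"twist":0},{"linear":[0,-4,-40],"twist":0}]'
```

```text
((319.0285339355469, 183.525390625), (58.37017822265625, 59.63903045654297), 91.66504669189453) [ 435.64626404 -387.06737414   50.        ]
[ 436.2 -387.4   33.9]
time: 3.08
tool_pos: [438.3, -386.6, 160.5]
tcp_rot: [3.14, 0.0, 1.178]
contact_force: [0.0, -0.2, -0.7]
grip_width: 91.5
```

```bash
python3 -m pendant '[{"linear":[-1,0,-60],"twist":0},{"linear":[-1,0,-100],"twist":0},{"linear":[-1,0,-106],"twist":0},{"linear":[-1,0,-106],"twist":0},{"linear":[-1,0,-106],"twist":0}]' 0
python3 -m pendant '[{"linear":[0,0,0],"twist":0},{"linear":[0,0,0],"twist":0},{"linear":[0,0,0],"twist":0},{"linear":[0,0,0],"twist":0},{"linear":[0,0,0],"twist":0},{"linear":[0,0,0],"twist":0}]' 255
```

```text
time: 3.7
tool_pos: [437.6, -388.4, 55.4]
tcp_rot: [3.138, 0.002, 1.177]
contact_force: [0.3, 0.5, -0.3]
grip_width: 91.9
time: 4.45
tool_pos: [436.4, -387.2, 52.9]
tcp_rot: [-3.142, -0.0, 1.177]
contact_force: [0.7, 0.3, 0.3]
grip_width: 36.8
```

```bash
python3 - <<'E'
from h import *
c=cap('wrist');s=cap('side');print(bot.get_obs()['grip_width'])
a=c['frame'][120:320,200:460];b=s['frame'][180:280,380:500]
cv2.imwrite('pics/g.png',np.hstack([cv2.resize(a,(520,400)),cv2.resize(b,(280,233))[:233].repeat(1,0) if 0 else cv2.copyMakeBorder(cv2.resize(b,(280,233)),0,167,0,0,0)]))
E
```

```text
29.431033459757813
```

View pics/g.png

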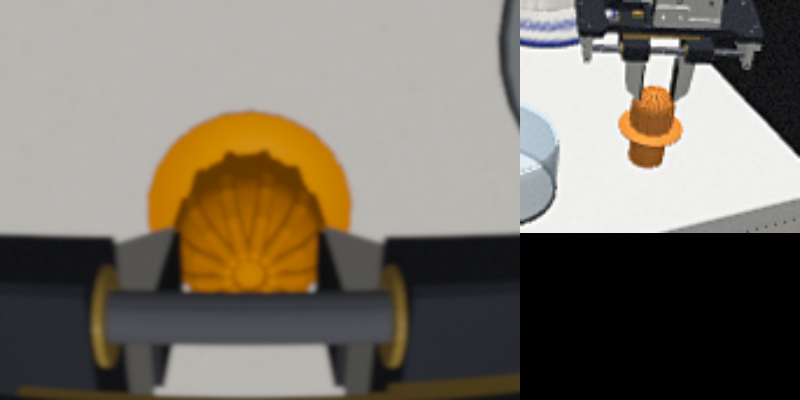

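The fingers closed behind the bulb: cone is on the camera side of the pads, upright still. Open, and measure where fingertips and cone really are with depth.

```bash
python3 -m pendant '[{"linear":[0,0,0],"twist":0},{"linear":[0,0,0],"twist":0},{"linear":[0,0,0],"twist":0},{"linear":[0,0,0],"twist":0},{"linear":[0,0,0],"twist":0}]' 0
python3 - <<'E'
from h import *;import pickle
c=cap('wrist');a=cap('scene');b=cap('side');pickle.dump((c,a,b),open('g2.pkl','wb'))
o=bot.get_obs();print(o['tool_pos'],o['tcp_rot'],o['joint_positions'])
f=c['frame'].astype(int);m=((f[...,2]>120)&(f[...,0]<90)&(f[...,2]-f[...,0]>80)).astype(np.uint8);m[:,:230]=0;m[:,400:]=0;m[:130]=0;m[300:]=0
v,u=np.nonzero(m);print('wrist orange',u.min(),u.max(),v.min(),v.max(),'TCPproj',fp(c,o['tool_pos']))
def fw(u,v):
    z=c['z_map'][v,u];R=cv2.Rodrigues(c['rvec'])[0];x=(u-c['cx'])/c['fx'];y=(v-c['cy'])/c['fy'];r=np.hypot(x,y);s=np.tan(r)/r
    return R.T@(np.array([x*s*z,y*s*z,z])-np.ravel(c['tvec']))
for p in [(200,245),(215,250),(235,240),(230,260),(410,240),(425,250),(440,250),(215,290),(320,190),(320,240)]: print(p,c['frame'][p[1],p[0]],fw(*p).round(0))
for n,c2 in(('a',a),('b',b)):
    W=cloud(c2);f=c2['frame'].astype(int);v,u=np.mgrid[:400,:640]
    mm=(f[...,2]>150)&(f[...,0]<60)&(f[...,1]<160)&(f[...,1]>50)&(u>405)&(u<460)&(v>175)&(v<260)
    P=W[mm];P=P[~np.isnan(P[:,0])];P=P[(P[:,2]>5)&(abs(P[:,0]-437)<60)&(abs(P[:,1]+387)<60)];B=P[(P[:,2]>54)&(P[:,2]<76)];F=P[(P[:,2]<40)]
    print(n,len(P),P.min(0),P.max(0),circ(B,24) if len(B) else 0,len(B),circ(F,20) if len(F) else 0,len(F))
x=np.vstack([cv2.resize(c['frame'][120:320,160:480],(640,400)),np.hstack([cv2.resize(a['frame'][150:250,370:490],(320,200)),cv2.resize(b['frame'][180:280,380:500],(320,200))])])
cv2.imwrite('pics/g2.png',x)
E
```

```text
time: 5.18
tool_pos: [436.4, -387.1, 52.9]
tcp_rot: [-3.141, -0.0, 1.177]
contact_force: [-1.3, -0.4, -0.4]
grip_width: 74.5
[ 436.43449067 -387.15041711   52.92003505] [-3.14159147e+00 -9.26848973e-05  1.17701201e+00] [-8.57011947e-01  5.81930499e-01  1.53528128e+00  9.64249732e-05
  1.02442335e+00 -2.03407406e+00]
wrist orange 274 374 176 265 TCPproj [324.8592265  228.83004954]
(200, 245) [19 17 16] [ 390. -411.  161.]
(215, 250) [114 118 120] [ 406. -433.  114.]
(235, 240) [78 82 83] [ 408. -427.  101.]
(230, 260) [76 80 81] [ 410. -423.  125.]
(410, 240) [77 80 81] [ 444. -342.  101.]
(425, 250) [77 80 81] [ 445. -338.  114.]
(440, 250) [173 178 180] [ 515. -305.   -0.]
(215, 290) [74 76 76] [ 409. -419.  155.]
(320, 190) [ 13 136 203] [ 412. -380.   48.]
(320, 240) [  0 104 174] [ 427. -386.   95.]Traceback (most recent call last):
  File "<stdin>", line 14, in <module>
    return umr_minimum(a, axis, None, out, keepdims, initial, where)
ValueError: zero-size array to reduction operation minimum which has no identity
```

```bash
python3 - <<'E'
from h import *;import pickle
c,a,b=cap('wrist'),cap('scene'),cap('side')
f=c['frame'].astype(int);m=((f[...,2]>120)&(f[...,0]<90)&(f[...,2]-f[...,0]>80)).astype(np.uint8);m[:,:230]=0;m[:,400:]=0;m[:130]=0;m[300:]=0
cs=max(cv2.findContours(m,0,1)[0],key=cv2.contourArea)[:,0];cs=cs[cs[:,1]<222]
Q=np.array([fe(c,*p,48) for p in cs]);print('flange by wrist',circ(Q),circ(Q,36),len(Q),Q.min(0),Q.max(0))
for n,c2 in(('a',a),('b',b)):
    f=c2['frame'].astype(int);v,u=np.mgrid[:400,:640];W=cloud(c2)
    mm=(f[...,2]>110)&(f[...,0]<80)&(f[...,2]-f[...,0]>80)&(u>390)&(u<470)&(v>165)&(v<270)
    print(n,mm.sum()); P=W[mm];P=P[~np.isnan(P[:,0])];B=P[(P[:,2]>54)&(P[:,2]<76)];F=P[(P[:,2]<40)&(P[:,2]>4)]
    print(len(P),np.median(P,0) if len(P) else 0,circ(B,24) if len(B) else 0,len(B),circ(F,20) if len(F) else 0,len(F))
x=np.vstack([cv2.resize(c['frame'][120:300,160:480],(640,360)),np.hstack([cv2.resize(a['frame'][150:250,370:490],(320,200)),cv2.resize(b['frame'][180:280,380:500],(320,200))])])
cv2.imwrite('pics/g2.png',x)
E
```

```text
flange by wrist [ 436.1 -387.5   34.5] [ 437.9 -388.2] 134 [ 401.49414748 -417.91344838   48.        ] [ 445.93000119 -352.73783605   48.        ]
a 0
0 0 0 0 0 0
b 605
602 [ 423.26445099 -378.65627348   57.12359525] [ 439.5 -389.5] 134 [ 438.8 -388.6] 113
```

View pics/g2.png

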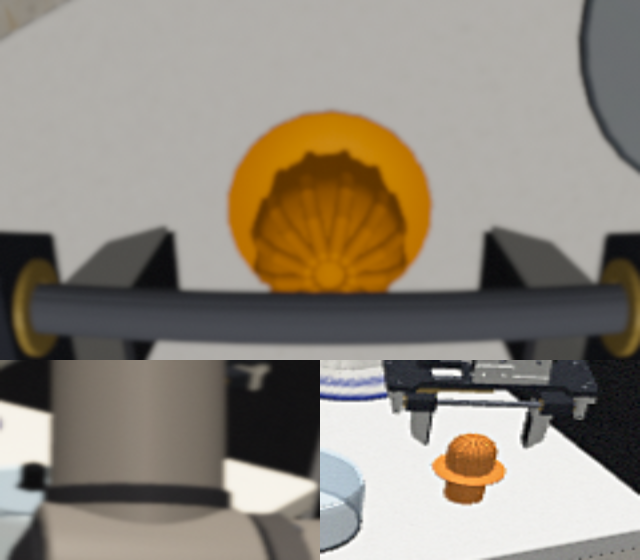

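```bash
python3 - <<'E'
from h import *
b=cap('side');W=cloud(b);f=b['frame'].astype(int)
for u0 in (416,418,420,459,461,463):
    print(u0,[ (v,W[v,u0].round().astype(int).tolist(),f[v,u0].tolist()) for v in range(208,228,2)])
print(bot.get_obs()['tool_pos'],bot.get_obs()['grip_width'])
E
```

```text
416 [(208, [451, -329, 138], [122, 126, 124]), (210, [452, -330, 130], [120, 126, 122]), (212, [450, -330, 125], [125, 128, 126]), (214, [449, -330, 119], [120, 124, 125]), (216, [449, -331, 113], [125, 128, 126]), (218, [449, -331, 107], [113, 113, 114]), (220, [447, -331, 101], [195, 196, 198]), (222, [554, -396, 2], [240, 243, 243]), (224, [543, -390, 4], [237, 240, 238]), (226, [539, -389, 0], [235, 237, 236])]
418 [(208, [452, -335, 135], [122, 127, 126]), (210, [449, -335, 131], [126, 127, 127]), (212, [443, -332, 129], [123, 126, 127]), (214, [447, -335, 120], [118, 122, 123]), (216, [448, -336, 113], [124, 126, 125]), (218, [451, -339, 103], [125, 130, 130]), (220, [446, -336, 101], [116, 120, 121]), (222, [447, -338, 94], [217, 223, 224]), (224, [543, -397, 2], [238, 240, 240]), (226, [534, -392, 3], [236, 240, 240])]
420 [(208, [450, -340, 135], [122, 123, 125]), (210, [446, -338, 132], [119, 122, 121]), (212, [445, -339, 127], [91, 95, 96]), (214, [448, -341, 117], [57, 54, 53]), (216, [445, -340, 113], [24, 25, 23]), (218, [447, -342, 106], [58, 57, 57]), (220, [447, -343
[... 758 characters left out ...]
18, 121, 119]), (218, [405, -435, 113], [117, 119, 121]), (220, [406, -436, 106], [110, 109, 111]), (222, [514, -519, 1], [251, 254, 254]), (224, [505, -513, 2], [239, 241, 241]), (226, [496, -508, 2], [238, 240, 241])]
463 [(208, [402, -433, 147], [130, 133, 133]), (210, [406, -437, 136], [121, 125, 125]), (212, [405, -437, 132], [122, 125, 127]), (214, [406, -439, 124], [120, 120, 122]), (216, [406, -440, 117], [120, 122, 123]), (218, [403, -440, 113], [107, 112, 110]), (220, [406, -443, 104], [165, 169, 168]), (222, [512, -524, 1], [241, 244, 243]), (224, [503, -518, 2], [238, 240, 240]), (226, [489, -509, 7], [238, 239, 240])]
[ 436.42606986 -387.13297007   52.9289995 ] 91.33783072337285
```

Both cameras put the cone at (437,-388), unmoved, and the real fingertips at z≈97 although the reported TCP z is 53. So the reported TCP is about 44 mm beyond the physical tips, and the fingers closed above the bulb's cylinder. I'll trust the cameras for height: lower 42 and check the tips again before closing.

```bash
python3 -m pendant '[{"linear":[0.5,-1,-20],"twist":0},{"linear":[0.5,-1,-42],"twist":0},{"linear":[0.5,-1,-42],"twist":0},{"linear":[0.5,-1,-42],"twist":0}]' 0
python3 - <<'E'
from h import *
b=cap('side');W=cloud(b);f=b['frame'].astype(int)
P=W[200:250,405:475].reshape(-1,3);C=f[200:250,405:475].reshape(-1,3)
g=(np.ptp(C,axis=1)<15)&(C.mean(1)<140)&(P[:,2]>20)&(P[:,2]<120)
P=P[g]
for s in (P[P[:,1]>-375],P[P[:,1]<-400]): print(len(s),np.sort(s[:,2])[:8].round(),s.mean(0).round(1))
print(bot.get_obs()['tool_pos'],bot.get_obs()['grip_width'],bot.get_obs()['contact_force'])
E
```

```text
time: 6.02
tool_pos: [437.3, -388.5, 11.6]
tcp_rot: [3.141, 0.0, 1.177]
contact_force: [-0.0, 0.1, 0.1]
grip_width: 91.9
92 [48. 55. 56. 58. 60. 62. 62. 63.] [ 449.4 -335.1   82. ]
132 [54. 55. 55. 56. 57. 57. 57. 60.] [ 410.6 -434.3   83.2]
[ 437.3939468  -388.68871724   11.92669069] 91.88280867999721 [-0.19219932 -0.05795389  0.89782174]
```

Tips at z≈55 now, as wanted. Close.

```bash
python3 -m pendant '[{"linear":[0,0,0],"twist":0},{"linear":[0,0,0],"twist":0},{"linear":[0,0,0],"twist":0},{"linear":[0,0,0],"twist":0},{"linear":[0,0,0],"twist":0},{"linear":[0,0,0],"twist":0},{"linear":[0,0,0],"twist":0}]' 255
python3 -m pendant '[{"linear":[0,0,40],"twist":0},{"linear":[0,0,100],"twist":0},{"linear":[0,0,160],"twist":0},{"linear":[0,0,160],"twist":0},{"linear":[0,0,160],"twist":0}]'
```

```text
time: 6.95
tool_pos: [437.7, -388.3, 12.3]
tcp_rot: [3.14, 0.0, 1.177]
contact_force: [-0.2, 3.0, 8.6]
grip_width: 47.3
time: 7.58
tool_pos: [436.4, -387.7, 170.1]
tcp_rot: [-3.14, -0.001, 1.177]
contact_force: [-0.5, -0.4, -1.6]
grip_width: 47.5
```

```bash
python3 -m pendant '[{"linear":[38.5,407.5,5],"twist":0},{"linear":[38.5,407.5,5],"twist":0},{"linear":[38.5,407.5,5],"twist":0},{"linear":[38.5,407.5,5],"twist":0},{"linear":[38.5,407.5,5],"twist":0},{"linear":[38.5,407.5,5],"twist":0},{"linear":[38.5,407.5,5],"twist":0},{"linear":[38.5,407.5,5],"twist":0},{"linear":[38.5,407.5,5],"twist":0}]'
python3 - <<'E'
from h import *
c,a,b=cap('wrist'),cap('scene'),cap('side')
def om(f): f=f.astype(int);return (f[...,2]>110)&(f[...,0]<80)&(f[...,2]-f[...,0]>80)&(f[...,1]<170)
f=om(c['frame']).astype(np.uint8);f[:,:230]=0;f[:,420:]=0;f[:140]=0;f[250:]=0
cs=max(cv2.findContours(f,0,1)[0],key=cv2.contourArea)[:,0];cs=cs[cs[:,1]<222]
for h in (205,211,217): Q=np.array([fe(c,*p,h) for p in cs]);print('flange wrist',h,circ(Q),circ(Q,36))
for n,q in(('a',a),('b',b)):
    W=cloud(q);m=om(q['frame']);P=W[m];P=P[~np.isnan(P[:,0])];P=P[(abs(P[:,0]-475)<60)&(abs(P[:,1]-19)<60)]
    if len(P):
        print(n,len(P),'z',P[:,2].min(),P[:,2].max())
        for l,h,r in((160,198,20),(215,236,24)):
            S=P[(P[:,2]>l)&(P[:,2]<h)]
            if len(S)>5: print(' cone',l,circ(S,r),len(S))
    P=W.reshape(-1,3);rr=np.hypot(P[:,0]-475,P[:,1]-19)
    for l,h,r,tol in((15,85,63,12),(125.5,133,61,5),(110,122,70,6)):
        S=P[(P[:,2]>l)&(P[:,2]<h)&(abs(rr-r)<tol)];print(' press',l,r,circ(S,r) if len(S)>5 else 0,len(S))
x=np.hstack([cv2.resize(a['frame'][140:300,240:400],(400,400)),cv2.resize(b['frame'][150:310,200:360],(400,400))])
cv2.imwrite('pics/p.png',x)
E
```

```text
time: 8.7
tool_pos: [474.6, 19.0, 174.6]
tcp_rot: [-3.139, 0.001, 1.177]
contact_force: [0.2, -0.5, -0.8]
grip_width: 47.3
flange wrist 205 [452.3  28.4  15. ] [475.9  17.8]
flange wrist 211 [474.   18.6  35.1] [475.   18.2]
flange wrist 217 [471.6  19.6  33.8] [474.1  18.6]
a 1081 z 126.28970087367955 307.3146668241685
 cone 160 [475.5  20.6] 288
 cone 215 [476.4  19.9] 225
 press 15 63 [477.2  20. ] 1750
 press 125.5 61 [475.3  20.6] 303
 press 110 70 [476.8  20.4] 371
b 729 z 163.069857191562 299.8532049262881
 cone 160 [476.   17.4] 162
 cone 215 [476.7  17.5] 157
 press 15 63 [478.1  17.3] 1101
 press 125.5 61 [475.2  18.2] 240
 press 110 70 [477.3  18. ] 204
```

View pics/p.png

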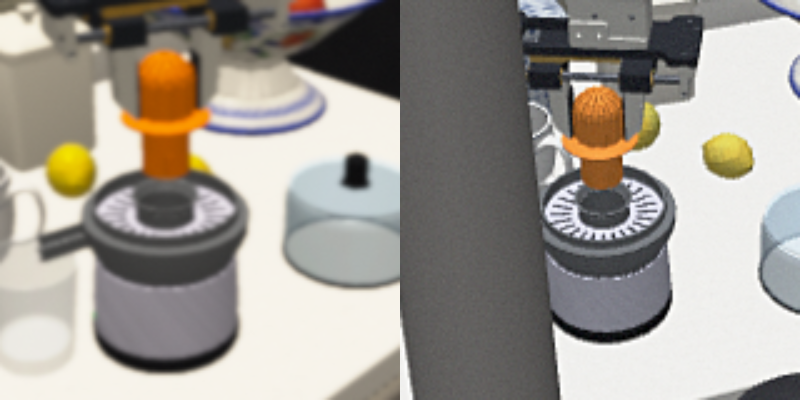

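```bash
python3 -m pendant '[{"linear":[1,0.3,-15],"twist":0},{"linear":[1,0.3,-25],"twist":0},{"linear":[1,0.3,-32],"twist":0},{"linear":[1,0.3,-32],"twist":0},{"linear":[1,0.3,-32],"twist":0}]'
python3 -m pendant '[{"linear":[0,0,-5],"twist":0},{"linear":[0,0,-10],"twist":0},{"linear":[0,0,-13],"twist":0},{"linear":[0,0,-13],"twist":0}]'
```

```text
time: 9.48
tool_pos: [476.7, 19.6, 144.3]
tcp_rot: [3.141, -0.0, 1.177]
contact_force: [0.4, -0.7, -0.8]
grip_width: 47.2
time: 9.98
tool_pos: [476.2, 19.7, 130.6]
tcp_rot: [-3.141, 0.0, 1.177]
contact_force: [0.8, -0.3, -0.6]
grip_width: 47.4
```

```bash
python3 -m pendant '[{"linear":[0,0,-4],"twist":0},{"linear":[0,0,-7],"twist":0},{"linear":[0,0,-8.5],"twist":0},{"linear":[0,0,-8.5],"twist":0}]'
```

```text
time: 10.48
tool_pos: [476.4, 19.7, 122.4]
tcp_rot: [-3.142, -0.0, 1.177]
contact_force: [-0.2, -0.1, -0.7]
grip_width: 47.5
```

```bash
python3 -m pendant '[{"linear":[0,0,-1],"twist":0},{"linear":[0,0,-2],"twist":0},{"linear":[0,0,-2],"twist":0}]'
```

```text
time: 10.85
tool_pos: [476.9, 19.5, 121.8]
tcp_rot: [3.14, -0.0, 1.177]
contact_force: [-2.8, -0.0, 11.0]
grip_width: 47.4
```

```bash
for i in 1; do python3 -m pendant '[{"linear":[0,0,0],"twist":-3},{"linear":[0,0,0],"twist":-6},{"linear":[0,0,0],"twist":-9},{"linear":[0,0,0],"twist":-12},{"linear":[0,0,0],"twist":-15},{"linear":[0,0,0],"twist":-18}]'; python3 -c "
from plant import bot;o=bot.get_obs();print(o['moment'])"; done
```

```text
time: 11.6
tool_pos: [477.1, 19.3, 122.0]
tcp_rot: [3.139, -0.001, 0.862]
contact_force: [-3.8, -0.5, 12.2]
grip_width: 47.4
[-0.29778395  0.68658741  0.108902  ]
```

```bash
python3 -m pendant '[{"linear":[-0.5,0,0],"twist":-3},{"linear":[-1,0,0],"twist":-6},{"linear":[-1,0,0],"twist":-9},{"linear":[-1,0,0],"twist":-12},{"linear":[-1,0,0],"twist":-15},{"linear":[-1,0,0],"twist":-18},{"linear":[-1,0,0],"twist":-18}]'; python3 -c "
from plant import bot;o=bot.get_obs();print(o['moment'])"
```

```text
time: 12.48
tool_pos: [476.7, 19.2, 122.1]
tcp_rot: [3.139, -0.003, 0.548]
contact_force: [-1.7, -1.9, 9.3]
grip_width: 47.5
[-0.34345961  0.32689174  0.04469657]
```

```bash
python3 -m pendant '[{"linear":[-0.5,-0.3,0],"twist":-3},{"linear":[-0.5,-0.3,0],"twist":-6},{"linear":[-0.5,-0.3,0],"twist":-9},{"linear":[-0.5,-0.3,0],"twist":-12},{"linear":[-0.5,-0.3,0],"twist":-15},{"linear":[-0.5,-0.3,0],"twist":-18},{"linear":[-0.5,-0.3,0],"twist":-18}]'; python3 -c "
from plant import bot;o=bot.get_obs();print(o['moment'])"
```

```text
time: 13.35
tool_pos: [476.5, 19.0, 122.0]
tcp_rot: [3.14, -0.004, 0.234]
contact_force: [-0.4, 0.0, 8.6]
grip_width: 47.2
[-0.23664088  0.0261861   0.0003702 ]
```

```bash
python3 -m pendant '[{"linear":[0,0,-0.3],"twist":-3},{"linear":[0,0,-0.3],"twist":-6},{"linear":[0,0,-0.3],"twist":-9},{"linear":[0,0,-0.3],"twist":-12},{"linear":[0,0,-0.3],"twist":-15},{"linear":[0,0,-0.3],"twist":-18},{"linear":[0,0,-0.3],"twist":-18}]'; python3 -c "
from plant import bot;o=bot.get_obs();print(o['moment'])"
```

```text
time: 14.22
tool_pos: [475.1, 19.2, 120.3]
tcp_rot: [3.141, -0.001, -0.079]
contact_force: [0.5, -0.8, -0.6]
grip_width: 47.8
[-0.25973593 -0.12861712 -0.07996439]
```

It has dropped (force gone, 2 mm lower). Now lower gently.

```bash
python3 -m pendant '[{"linear":[0,0,-1.5],"twist":0},{"linear":[0,0,-3],"twist":0},{"linear":[0,0,-4],"twist":0},{"linear":[0,0,-4],"twist":0}]'; python3 -c "
from plant import bot;o=bot.get_obs();print(o['moment'])"
```

```text
time: 14.72
tool_pos: [475.1, 19.2, 116.0]
tcp_rot: [3.141, -0.0, -0.079]
contact_force: [2.2, -1.6, -2.2]
grip_width: 47.6
[-0.49041547 -0.35302245 -0.02611325]
```

```bash
python3 -m pendant '[{"linear":[0.3,-0.2,-1.5],"twist":0},{"linear":[0.5,-0.3,-3],"twist":0},{"linear":[0.5,-0.3,-4.5],"twist":0},{"linear":[0.5,-0.3,-6],"twist":0},{"linear":[0.5,-0.3,-6],"twist":0}]'; python3 -m pendant '[{"linear":[0,0,-1],"twist":0},{"linear":[0,0,-2],"twist":0},{"linear":[0,0,-2.5],"twist":0},{"linear":[0,0,-2.5],"twist":0}]';python3 -c "
from plant import bot;o=bot.get_obs();print(o['moment'])"
```

```text
time: 15.35
tool_pos: [475.2, 19.1, 109.9]
tcp_rot: [-3.142, 0.0, -0.08]
contact_force: [1.6, -0.4, -2.0]
grip_width: 47.7
time: 15.85
tool_pos: [475.3, 19.1, 108.3]
tcp_rot: [-3.142, -0.0, -0.08]
contact_force: [-2.2, -0.2, 6.0]
grip_width: 47.4
[-0.16057339  0.46111304 -0.01066409]
```

```bash
python3 -m pendant '[{"linear":[0,0,0],"twist":0},{"linear":[0,0,0],"twist":0},{"linear":[0,0,0],"twist":0},{"linear":[0,0,0],"twist":0},{"linear":[0,0,0],"twist":0}]' 0
python3 -m pendant '[{"linear":[0,0,40],"twist":0},{"linear":[0,0,100],"twist":0},{"linear":[0,0,140],"twist":0},{"linear":[-30,-150,140],"twist":0},{"linear":[-30,-150,140],"twist":0},{"linear":[-30,-218,90],"twist":70},{"linear":[-30,-218,90],"twist":70},{"linear":[-30,-218,90],"twist":70},{"linear":[-30,-218,90],"twist":70},{"linear":[-30,-218,90],"twist":70},{"linear":[-30,-218,90],"twist":70},{"linear":[-30,-218,90],"twist":70},{"linear":[-30,-218,90],"twist":70},{"linear":[-30,-218,90],"twist":70}]'
python3 - <<'E'
from h import *
c,a,b=cap('wrist'),cap('scene'),cap('side')
def om(f): f=f.astype(int);return (f[...,2]>110)&(f[...,0]<80)&(f[...,2]-f[...,0]>80)&(f[...,1]<170)
for n,q in(('a',a),('b',b)):
    W=cloud(q);P=W[om(q['frame'])];P=P[~np.isnan(P[:,0])];P=P[(abs(P[:,0]-475)<50)&(abs(P[:,1]-19)<50)]
    if len(P): print(n,len(P),'z',np.percentile(P[:,2],[1,5,50,95,99]).round(1),circ(P[(P[:,2]>150)&(P[:,2]<172)],24))
import pickle;pickle.dump((c,a,b),open('k.pkl','wb'))
print(fp(c,[446,-199,77]),fp(c,[446,-199,106]))
cv2.imwrite('pics/k.png',np.vstack([c['frame'][:300],np.hstack([cv2.resize(a['frame'][170:260,270:420],(320,192)),cv2.resize(b['frame'][190:280,250:400],(320,192))])]))
E
```

```text
time: 16.48
tool_pos: [475.3, 19.1, 107.5]
tcp_rot: [-3.142, 0.0, -0.08]
contact_force: [-0.2, -0.5, 0.5]
grip_width: 90.6
time: 18.23
tool_pos: [445.4, -198.9, 197.6]
tcp_rot: [-3.141, -0.0, 1.14]
contact_force: [-0.1, 0.3, 0.5]
grip_width: 91.9
a 774 z [134.9 142.8 159.7 190.2 193.2] [477.4  20.9]
b 245 z [142.2 144.3 159.6 192.  194. ] [477.8  19. ]
[324.76324796 189.62832775] [324.82476278 196.3521504 ]
```

View pics/k.png

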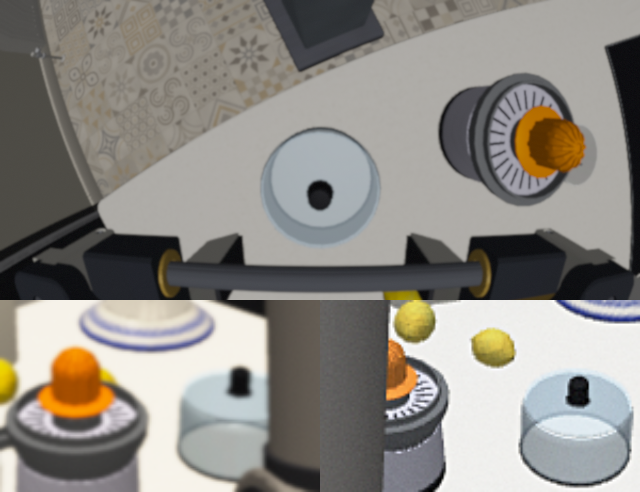

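Cone is home: tip at 193, upright. Knob top at about (320,197); fit it and the cover outline.

```bash
python3 - <<'E'
from h import *;import pickle
c,a,b=pickle.load(open('k.pkl','rb'))
f=c['frame'].astype(int);g=f.max(-1)
m=(g<75).astype(np.uint8);m[:,:295]=0;m[:,345:]=0;m[:170]=0;m[222:]=0
v,u=np.nonzero(m);print('dark bbox',u.min(),u.max(),v.min(),v.max())
# model: silhouette of knob cyl r12 z81..106
def sil(p,zs=(81,106),r=12):
    t=np.linspace(0,2*np.pi,40);Q=np.array([fp(c,[p[0]+r*np.cos(x),p[1]+r*np.sin(x),z]) for z in zs for x in t]);return np.r_[Q.min(0),Q.max(0)]
ob=np.array([u.min()-.5,v.min()-.5,u.max()+.5,v.max()+.5])
s=least_squares(lambda p:sil(p)-ob,[446,-199]);print('knob',s.x,s.fun)
for h in (106,100):print(fe(c,320,197.5,h))
# outline of cover: extremes read: left 261,right 381,bottom 245,top 127
s=least_squares(lambda p:sil(p,(0,15,77),68)-np.array([260.5,127,381,245]),[446,-199]);print('cover outline',s.x,s.fun)
for n,q in(('a',a),('b',b)):
    W=cloud(q);P=W[q['frame'].max(-1)<60];P=P[(np.hypot(P[:,0]-446,P[:,1]+199)<30)&(P[:,2]>84)&(P[:,2]<103)];print(n,len(P),circ(P,12) if len(P)>5 else 0)
E
```

```text
dark bbox 308 332 181 209
knob [ 445.2323109  -203.73528355] [-0.05785871 -0.21728407  0.05761669  0.21058866]
[ 445.10376201 -203.64932403  106.        ]
[ 446.4501443  -204.35876103  100.        ]
cover outline [ 443.85569131 -202.77298207] [-4.01696971 -3.93890479  3.98369582  4.21165686]
a 54 [ 448.4 -202.9]
b 55 [ 448.1 -205.7]
```

```bash
python3 -m pendant '[{"linear":[1,-5,-50],"twist":0},{"linear":[1,-5,-100],"twist":0},{"linear":[1,-5,-145],"twist":0},{"linear":[1,-5,-157],"twist":0},{"linear":[1,-5,-157],"twist":0},{"linear":[1,-5,-157],"twist":0}]' 0
python3 - <<'E'
from h import *
o=bot.get_obs();print(o['tool_pos'],o['contact_force'])
c=cap('wrist');print(fp(c,[446.2,-204,106]))
cv2.imwrite('pics/d.png',cv2.resize(c['frame'][100:340,160:480],(640,480)))
E
```

```text
time: 19.12
tool_pos: [447.3, -204.5, 41.8]
tcp_rot: [3.139, 0.0, 1.142]
contact_force: [-0.1, -0.3, -0.8]
grip_width: 92.0
[ 447.34859482 -204.50608361   41.81264538] [-0.12901592 -0.33808866 -0.78691856]
[325.10671367 272.69509755]
```

View pics/d.png

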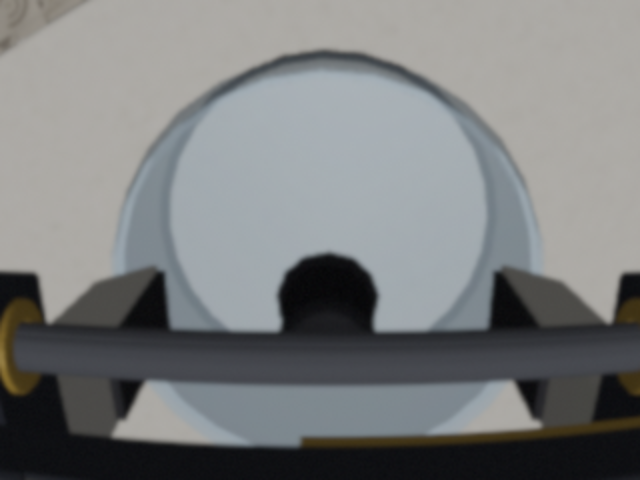

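```bash
python3 -m pendant '[{"linear":[0,0,0],"twist":0},{"linear":[0,0,0],"twist":0},{"linear":[0,0,0],"twist":0},{"linear":[0,0,0],"twist":0},{"linear":[0,0,0],"twist":0},{"linear":[0,0,0],"twist":0},{"linear":[0,0,0],"twist":0},{"linear":[0,0,0],"twist":0},{"linear":[0,0,0],"twist":0},{"linear":[0,0,0],"twist":0}]' 255
python3 -m pendant '[{"linear":[0,0,30],"twist":0},{"linear":[0,0,90],"twist":0},{"linear":[0,0,150],"twist":0},{"linear":[0,0,210],"twist":0},{"linear":[0,0,210],"twist":0}]'
```

```text
time: 20.42
tool_pos: [446.3, -203.9, 40.5]
tcp_rot: [-3.141, -0.0, 1.142]
contact_force: [-0.3, 0.8, -1.4]
grip_width: 24.4
time: 21.05
tool_pos: [448.4, -205.2, 255.3]
tcp_rot: [3.132, 0.001, 1.142]
contact_force: [-0.1, 0.4, -2.1]
grip_width: 24.8
```

```bash
python3 -m pendant '[{"linear":[29,223,0],"twist":0},{"linear":[29,223,0],"twist":0},{"linear":[29,223,0],"twist":0},{"linear":[29,223,0],"twist":0},{"linear":[29,223,0],"twist":0},{"linear":[29,223,0],"twist":0},{"linear":[29,223,0],"twist":0}]'
python3 - <<'E'
from h import *
c,a,b=cap('wrist'),cap('scene'),cap('side');o=bot.get_obs();print(o['tool_pos'],o['contact_force'])
for n,q in(('a',a),('b',b)):
    P=cloud(q).reshape(-1,3);rr=np.hypot(P[:,0]-475.5,P[:,1]-19.3)
    for l,h,r,tol in((15,85,63,12),(125.5,133,61,5),(110,122,70,6),(205,224,68,8),(224,280,68,8)):
        S=P[(P[:,2]>l)&(P[:,2]<h)&(abs(rr-r)<tol)];print(n,l,r,circ(S,r) if len(S)>5 else 0,len(S))
    S=P[rr<90];S=S[S[:,2]>197];print(n,np.percentile(S[:,2],[1,5]) if len(S) else 0)
x=np.hstack([cv2.resize(a['frame'][120:290,230:390],(376,400)),cv2.resize(b['frame'][130:300,215:375],(376,400))])
cv2.imwrite('pics/e.png',x)
E
```

```text
time: 21.92
tool_pos: [475.2, 17.9, 250.1]
tcp_rot: [-3.141, 0.001, 1.14]
contact_force: [0.5, -0.4, -2.0]
grip_width: 23.4
[475.40197773  18.14674998 250.53170759] [ 0.39811031  0.78982192 -1.46825176]
a 15 63 [477.2  20. ] 1757
a 125.5 61 [475.5  20.8] 299
a 110 70 [477.   20.4] 355
a 205 68 [479.2  18. ] 551
a 224 68 [478.8  18.1] 2051
a [210.73779475 224.04387415]
b 15 63 [478.   17.5] 1101
b 125.5 61 [475.1  17.9] 204
b 110 70 [477.4  17.8] 198
b 205 68 [479.8  15.4] 271
b 224 68 [479.3  15.9] 1179
b [212.94610422 226.38304927]
```

View pics/e.png

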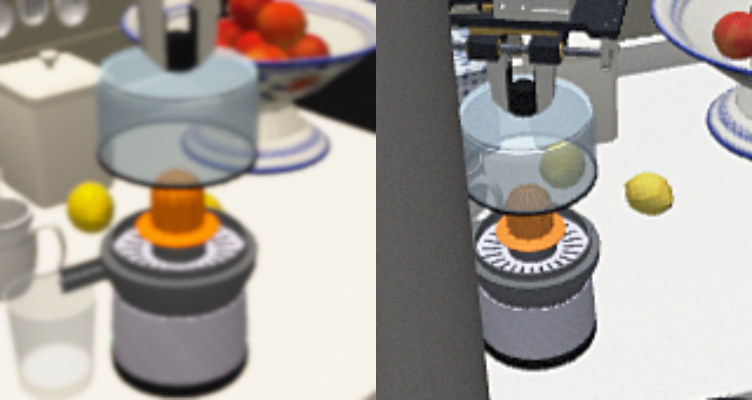

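Cover hangs level; relative to the press it needs (-1.9,+2.0), both cameras agree. Correct and descend to just above the collar.

```bash
python3 -m pendant '[{"linear":[-1.9,2,0],"twist":0},{"linear":[-1.9,2,-15],"twist":0},{"linear":[-1.9,2,-30],"twist":0},{"linear":[-1.9,2,-45],"twist":0},{"linear":[-1.9,2,-60],"twist":0},{"linear":[-1.9,2,-68],"twist":0},{"linear":[-1.9,2,-70],"twist":0},{"linear":[-1.9,2,-70],"twist":0},{"linear":[-1.9,2,-70],"twist":0}]'
python3 - <<'E'
from h import *
a,b=cap('scene'),cap('side');o=bot.get_obs();print(o['tool_pos'],o['contact_force'])
for n,q in(('a',a),('b',b)):
    P=cloud(q).reshape(-1,3);rr=np.hypot(P[:,0]-476,P[:,1]-19.3)
    for l,h,r,tol in((15,85,63,12),(110,121,70,7),(142,155,68,8),(155,205,68,8)):
        S=P[(P[:,2]>l)&(P[:,2]<h)&(abs(rr-r)<tol)];print(n,l,r,circ(S,r) if len(S)>5 else 0,len(S))
E
```

```text
time: 23.2
tool_pos: [473.8, 21.0, 181.1]
tcp_rot: [3.141, -0.0, 1.142]
contact_force: [-0.3, -0.2, -1.6]
grip_width: 23.4
[473.76902669  21.01483498 181.03086206] [ 0.02649362  0.57316635 -1.65586425]
a 15 63 [477.3  20. ] 1746
a 110 70 [476.9  20.3] 315
a 142 68 [477.9  21.2] 400
a 155 68 [477.2  21.4] 1625
b 15 63 [478.   17.4] 1102
b 110 70 [477.5  17.5] 168
b 142 68 [478.5  18.6] 235
b 155 68 [477.8  18.9] 922
```

```bash
python3 -m pendant '[{"linear":[-0.2,-1,-1],"twist":0},{"linear":[-0.2,-1,-3],"twist":0},{"linear":[-0.2,-1,-6],"twist":0},{"linear":[-0.2,-1,-8],"twist":0},{"linear":[-0.2,-1,-10],"twist":0},{"linear":[-0.2,-1,-10],"twist":0}]'
```

```text
time: 24.05
tool_pos: [473.2, 20.1, 170.4]
tcp_rot: [-3.141, 0.0, 1.142]
contact_force: [0.2, -0.1, -2.0]
grip_width: 23.4
```

```bash
python3 -m pendant '[{"linear":[0,0,-1],"twist":0},{"linear":[0,0,-2],"twist":0},{"linear":[0,0,-3],"twist":0},{"linear":[0,0,-4],"twist":0},{"linear":[0,0,-5],"twist":0},{"linear":[0,0,-5],"twist":0}]'
python3 -m pendant '[{"linear":[0,0,-0.5],"twist":0},{"linear":[0,0,-1],"twist":0},{"linear":[0,0,-1],"twist":0}]'
```

```text
time: 24.8
tool_pos: [474.3, 19.7, 166.3]
tcp_rot: [3.139, -0.001, 1.142]
contact_force: [2.8, -1.6, 3.6]
grip_width: 23.7
time: 25.18
tool_pos: [475.0, 19.5, 165.7]
tcp_rot: [3.137, -0.001, 1.142]
contact_force: [3.2, -2.6, 5.9]
grip_width: 23.9
```

```bash
python3 -m pendant '[{"linear":[0.8,-0.5,0],"twist":0},{"linear":[1.5,-0.8,0],"twist":0},{"linear":[1.5,-0.8,0],"twist":0}]'
python3 - <<'E'
from h import *
a,b=cap('scene'),cap('side');o=bot.get_obs();print(o['tool_pos'],o['tcp_rot'],o['contact_force'],o['moment'])
for n,q in(('a',a),('b',b)):
    P=cloud(q).reshape(-1,3);rr=np.hypot(P[:,0]-476,P[:,1]-19.3)
    for l,h,r,tol in((15,85,63,12),(110,121,70,7),(128,139,68,8),(140,195,68,8)):
        S=P[(P[:,2]>l)&(P[:,2]<h)&(abs(rr-r)<tol)];print(n,l,r,circ(S,r) if len(S)>5 else 0,len(S))
    S=P[(rr<62)&(rr>35)&(P[:,2]>190)&(P[:,2]<215)];A=np.c_[S[:,0]-476,S[:,1]-19.3,np.ones(len(S))];print(n,'top plane',np.linalg.lstsq(A,S[:,2],rcond=None)[0],len(S))
E
```

```text
time: 25.55
tool_pos: [475.3, 19.3, 165.3]
tcp_rot: [3.14, -0.001, 1.142]
contact_force: [2.2, -0.9, 7.6]
grip_width: 23.8
[475.30032301  19.29797912 165.3547913 ] [ 3.14023775e+00 -7.21439086e-04  1.14208208e+00] [ 2.43284182 -1.65152199  6.80367937] [-0.13514367 -0.27746187 -0.00455141]
a 15 63 [394.2  97.5] 1752
a 110 70 [477.1  20.4] 314
a 128 68 [477.3  20.3] 326
a 140 68 [477.8  19.9] 1823
a top plane [6.50625230e-03 2.11695808e-05 2.00406520e+02] 716
b 15 63 [478.   17.4] 1112
b 110 70 [477.6  17.7] 172
b 128 68 [477.9  17.8] 200
b 140 68 [478.5  17.6] 1084
b top plane [ 1.58475925e-02 -6.19296886e-03  2.02209686e+02] 772
```

The cover is concentric within 0.5 mm with top at ≈201 (=124+77) and level: seated. Release, back off straight up.

```bash
python3 -m pendant '[{"linear":[0,0,0.5],"twist":0},{"linear":[0,0,0.5],"twist":0},{"linear":[0,0,0.5],"twist":0},{"linear":[0,0,0.5],"twist":0},{"linear":[0,0,0.5],"twist":0},{"linear":[0,0,0.5],"twist":0},{"linear":[0,0,0.5],"twist":0}]' 0
python3 -m pendant '[{"linear":[0,0,30],"twist":0},{"linear":[0,0,80],"twist":0},{"linear":[0,0,120],"twist":0},{"linear":[-30,-150,120],"twist":0},{"linear":[-30,-150,120],"twist":0},{"linear":[-30,-150,120],"twist":0},{"linear":[-30,-150,120],"twist":0},{"linear":[-30,-150,120],"twist":0}]'
python3 - <<'E'
from h import *
a,b=cap('scene'),cap('side');o=bot.get_obs();print(o['tool_pos'],o['contact_force'],o['grip_width'])
for n,q in(('a',a),('b',b)):
    P=cloud(q).reshape(-1,3);rr=np.hypot(P[:,0]-476,P[:,1]-19.3)
    for l,h,r,tol in((110,121,70,7),(128,139,68,8),(140,195,68,8)):
        S=P[(P[:,2]>l)&(P[:,2]<h)&(abs(rr-r)<tol)];print(n,l,r,circ(S,r) if len(S)>5 else 0,len(S))
    S=P[(rr<62)&(rr>20)&(P[:,2]>190)&(P[:,2]<215)];A=np.c_[S[:,0]-476,S[:,1]-19.3,np.ones(len(S))];print(n,'top plane',np.linalg.lstsq(A,S[:,2],rcond=None)[0],len(S))
x=np.hstack([cv2.resize(a['frame'][150:300,220:400],(400,333)),cv2.resize(b['frame'][150:300,220:400],(400,333))])
cv2.imwrite('pics/z.png',x)
E
```

```text
time: 26.52
tool_pos: [474.8, 19.3, 165.1]
tcp_rot: [-3.142, -0.0, 1.142]
contact_force: [0.7, 0.2, -0.0]
grip_width: 88.7
time: 27.52
tool_pos: [444.9, -130.1, 285.1]
tcp_rot: [-3.141, -0.001, 1.142]
contact_force: [0.1, 0.9, -0.7]
grip_width: 91.6
[ 445.05042209 -129.73400733  285.17106076] [ 0.16695243 -0.35137148 -0.11119448] 91.33241715006413
a 110 70 [477.   20.5] 320
a 128 68 [477.5  20.3] 322
a 140 68 [477.9  19.9] 1821
a top plane [4.90408341e-03 2.23490051e-03 2.00423039e+02] 1051
b 110 70 [477.6  17.8] 133
b 128 68 [477.8  18.3] 149
b 140 68 [478.2  18.2] 785
b top plane [ 9.54746135e-03 -7.70147492e-03  2.02299376e+02] 770
```

View pics/z.png

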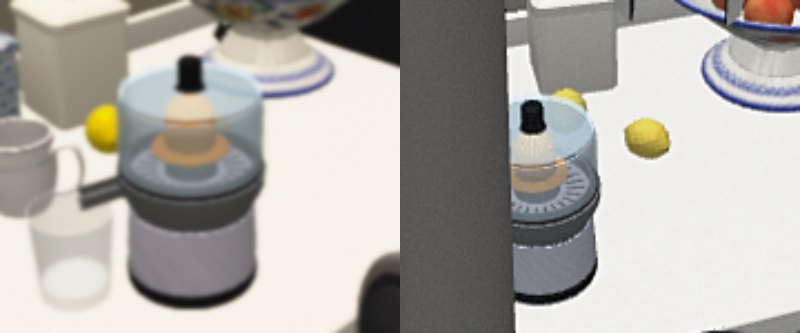

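The picture shows the cover level and seated on the bowl, the cone home inside it, and the glass, mug and lemons standing where they were.

```bash
python3 -c "
from plant import bot;print(bot.close_job())"
```

```text
the job is handed in; nothing more can be done
None
```

The citrus press is back together and the job is handed in, finished at about 28 s of the 70 s allowed.

- **Cone:** I lowered it into the tube and turned it about 72° under roughly 10 N until it dropped over the shaft. It came to rest about 14 mm below the height where it had first stopped. After release the cameras put its tip at about 193 mm, which is what fully home should give.
- **Cover:** I set it down with about 8 N at most. At the last check it was level, its top was at about 201 mm as expected, and it was centred on the bowl to within about 1 mm.
- **Everything else:** The glass, mug and lemons look undisturbed in the last picture. I did not measure their positions.

**What disagreed:**
- **Fingertip height:** The reported tool position was about 44 mm lower than where both cameras saw the fingertips. My first attempt to grip the cone therefore closed too high and missed it without moving it. I went by the camera heights after that.
- **Cover contact:** The cover touched the collar lightly on the way down, with about 4 N of side force. I shifted it about 1.5 mm and it settled.

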